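Set up a consolidation cell and its weights

ROBOT

A 6-joint arm with a two-finger parallel gripper is mounted at the origin on the work surface. World frame = base frame: x ahead of the robot, y to its left, z up, the work surface at z = 0. Lengths are in m, angles in rad, forces in N, time in s.
With the tool pointing down it reaches from about 0.425 to 0.925 m from the base axis. Payload 12.5 kg.
Tool frame: the origin (TCP) lies on the centre line of the jaws, within the pads' length; the fingertips stand 8 mm ahead of it and the grasp point (between the pads) lies 11 mm behind it; z points along the fingers, y is the line along which they close (so a half turn about z gives the same grasp; the last joint's range is limited). The gripper opens to 85 mm and grips with 20 to 120 N. Pads are 22 mm wide; open, the fingers measure 114 mm over their backs; the gripper's body (76 mm by 85 mm) begins 54 mm behind the grasp point. The pads swing forward as they close: fully open they stand 13 mm farther back than shut.
Start: joints at [-1.3, 0.491, 1.559, -0, 1.092, -0.106], TCP at [0.23, -0.581, 0.239] pointing down, gripper open.
Joint ranges: [-3.1, 3.1], [-0.84, 2.19], [0.05, 2.79], [-1.13, 4.28], [0.06, 2.93], [-2.69, 2.69]. Speed limits (rad/s): [2.22, 2.22, 2.79, 3.14, 3.14, 3.14].

INTERFACE

Orientations are given as a rotation vector (axis times angle).
In Python, from workcell import manip gives the robot as it stands.
- The arm moves only by the shell command python3 -m inch 'ROWS' [FORCE]. ROWS is JSON, a list of rows, each an object with "fingers": the gripper's target within -1 to 1 (shut at 1, half-way at 0, fully open at -1); "travel": the shift along the tool's x, y, z in mm, a list of three; "twist": the turn, a rotation vector about the tool's x, y, z in degrees, a list of three. In form: [{"fingers": fingers, "travel": [x, y, z], "twist": [wx, wy, wz]}, ...]. A call has 1 to 12 rows; each row is the pose to reach, as a shift and turn from the pose commanded when the call began, along the tool's axes at that moment; what a row does not reach only later rows make up. A row lasts 1/10 s, in which the tool goes at most 50 mm and 8.59 degrees, less where a joint would pass 70% of its speed; a pose out of reach is approached as far as the arm can. A call with a gripper value outside its range is refused whole. The fingers move at their own pace and stop on an object; FORCE is the grip in N (left out, the last holds). Time passes only in rows, so rows that repeat a pose let the fingers close. It gives the time, the measured TCP pose, the force, the opening and the grip force at its end, in the units of the state.
- manip.sense(): the state, without advancing time (a new reading comes with each control period).
- manip.camera(name): name is "side" or "top" or "wrist"; returns the picture (400x640x3 uint8, red, green, blue); there is no depth.
- manip.camera_model(name): a dict with "mtx" (3x3 intrinsics, pixels), "k1" (the pictures are not rectified: a ray, as slopes to the right and down, at radius r is drawn at 1 + k1 r^2 times it, then the intrinsics apply), "extrinsics" (4x4, takes a point from camera to world coordinates); the wrist camera has in their place "T_tool_cam" (4x4, takes a point from camera to tool coordinates, whose origin is the TCP and whose axes are the flange's). Camera axes: x right, y down, z forward; pixel columns grow to the right and rows downward; lengths in m; the calibration is good to about 2 mm. A picture is of the moment at which its call begins: read the wrist's pose just before it. camera_model takes no time and is no camera call.
- manip.finish_job(): hands the job in; it is judged then, once.
The state is a dict: "t": time; "joints": joint angles; "joint_velocities": joint speeds; "joint_efforts": joint torques, N m; "ee_pos": TCP position; "orientation": TCP orientation; "contact_force": force on the tool from outside, world axes, zero at the start; "torque": the same for the moment, N m; "opening": finger opening in m; "gripper_force": force on a finger pad.
Only numpy, scipy, OpenCV 4.12 (cv2) and the standard library are available. Lean on these libraries where they do the work, as an engineer would, in place of code of your own. Each camera call takes 0.05 s, during which the arm holds its last target. There are 200 camera calls.

TASK

Build the soil test cell between the two threaded studs of the blue cell base: first centre the porous stone disc on the round platen, then set the brass ring on top of the stone, and the knobbed loading cap, knob up, on top of the ring. After that set out the slotted weights on the blue weight stand, seen from the robot: the large weight on the pan to the left of the short post, and last the small weight on the pan to the right of it. Keep each thing centred on what it stands on, let go of everything, and leave the glass jar and the yellow spirit level where they are.

Things in the scene. Friction and masses are not known exactly. Their poses are not given: they have to be found in the camera images.
- stone_mid (a point): Porous stone: plain cream-coloured matt solid disc, 62 mm diameter, 20 mm high, lying flat on the table. The point is its centre, 10 mm above its underside; z is its axis. About 0.13 kg.
- ring_mid (a point): Brass ring: upright open tube, outer diameter 60 mm, bore 46 mm, 40 mm high. The point is its centre, 20 mm above its underside; z is its axis. About 0.4 kg.
- cap_mid (a point): Loading cap: steel flange 54 mm in diameter and 12 mm thick with an upright round knob in its middle, 22 mm in diameter and 32 mm tall (44 mm high over all), standing knob up. The point is half-way up on its axis, 22 mm above its underside; z points to the knob. About 0.28 kg.
- weight_large_mid (a point): Large slotted weight: steel disc 64 mm in diameter, 32 mm high, with a dark slot from centre to rim marked on its top (no real gap). The point is its centre, 16 mm above its underside; z is its axis. About 0.75 kg.
- weight_small_mid (a point): Small slotted weight: like the large one, 42 mm in diameter, 26 mm high. The point is its centre, 13 mm above its underside; z is its axis. About 0.27 kg.
- cell_base: Cell base, fixed to the table: blue plate 110 mm (x) by 190 mm (y), 15 mm thick, with a round aluminium platen 90 mm in diameter in its middle, whose top is 25 mm above the table. Two upright threaded steel studs, 12 mm in diameter, tops 55 mm above the table, stand 75 mm either side of the platen's centre along y. The origin is on the platen's axis at table height; its x axis points roughly away from the robot.
- stand: Weight stand, fixed to the table: blue plate 90 mm (x) by 240 mm (y), 15 mm thick, with a short steel post in its middle (14 mm in diameter, top 50 mm above the table) and two flat round aluminium pans, 80 mm in diameter, tops 20 mm above the table, centred 70 mm either side of the post along y. The +y pan is the left one seen from the robot. The origin is on the post's axis at table height; its x axis points roughly away from the robot.
- jar_mid (a point): Amber glass jar, a bystander: 44 mm in diameter, 60 mm high, upright between the two blue fixtures. The point is its centre.
- level_mid (a point): Yellow spirit level, a bystander: 160 mm long (x), 22 mm wide, 40 mm high, standing on its edge behind the fixtures. The point is its centre.
Not all that is in view belongs to the job. What is shaped like the part that bears cap_mid but green or purple is not meant. Leave any purple or red look-alike of the part that bears weight_small_mid alone.

How it is judged:
On the way, in this order (a step that is already met when the one before it is completed fails the run):
1. the porous stone lies on the platen (horizontal distance between stone_mid and cell_base below 0.012 m and height (world z) of stone_mid between 0.031 and 0.039 m and angle between stone_mid's own z axis and vertical below 0.1 rad), for 0.2 s.
2. the brass ring stands on the stone (all of step 1 and horizontal distance between ring_mid and stone_mid below 0.01 m and height (world z) of ring_mid between 0.061 and 0.069 m and angle between ring_mid's own z axis and vertical below 0.1 rad), for 0.2 s.
3. the loading cap stands on the ring (all of step 2 and horizontal distance between cap_mid and ring_mid below 0.01 m and height (world z) of cap_mid between 0.103 and 0.111 m and angle between cap_mid's own z axis and vertical below 0.1 rad), for 0.2 s.
4. the large weight is on the left pan (x of weight_large_mid in the frame of stand between -0.012 and 0.012 m and y of weight_large_mid in the frame of stand between 0.058 and 0.082 m and height (world z) of weight_large_mid between 0.032 and 0.04 m and angle between weight_large_mid's own z axis and vertical below 0.1 rad), for 0.2 s.
5. the small weight is on the right pan (x of weight_small_mid in the frame of stand between -0.012 and 0.012 m and y of weight_small_mid in the frame of stand between -0.082 and -0.058 m and height (world z) of weight_small_mid between 0.029 and 0.037 m and angle between weight_small_mid's own z axis and vertical below 0.1 rad), for 0.2 s.
At the end, for the whole second after the job is handed in: Stone flat on the platen within 12 mm of its centre; ring on the stone and cap, knob up, on the ring, each centred within 10 mm; large weight on the stand's left (+y) pan and small one on the right pan, within 12 mm along each stand axis; all upright within 0.1 rad, seated within 4 mm, at rest (all of step 3 and all of step 4 and all of step 5 and linear speed of each of stone, ring, cap, weight_large, weight_small below 0.01 m/s); the robot touches nothing.
It fails at once if the glass jar is shifted by more than 20 mm (distance of jar_mid from where it was at the start of the episode above 0.02 m).
It fails at once if the spirit level is shifted by more than 20 mm (distance of level_mid from where it was at the start of the episode above 0.02 m).
It also fails if it takes over 115 s, if anything falls off the work surface, if the arm or the gripper's body presses on something with over 40 N, if the wrist force passes 120 N, or if a joint passes its speed limit or range.

## Working session

There is one attempt and no reset: what is moved stays moved. The work goes in short steps, Python scripts to look and compute and a shell command to move; the robot and the scene stay as the last step left them, time stands still between calls to the robot, and variables do not carry over. Pictures are saved under pics/ and viewed, at most 19 in all, crops included, and the job is handed in when it is done.

```bash
mkdir -p pics
cat > h.py <<'E'
import numpy as np, cv2
from workcell import manip
from scipy.spatial.transform import Rotation as R
def snap(name,fn):
    s=manip.sense(); im=manip.camera(name); cv2.imwrite('pics/'+fn,im[...,::-1]); return s,im
def pose(s):
    T=np.eye(4);T[:3,:3]=R.from_rotvec(s['orientation']).as_matrix();T[:3,3]=s['ee_pos'];return T
def cam(name,s=None):
    m=manip.camera_model(name)
    T=np.array(m['extrinsics']) if name!='wrist' else pose(s)@np.array(m['T_tool_cam'])
    return np.array(m['mtx']),m['k1'],T
def ray(c,uv):
    K,k1,T=c
    d=np.linalg.solve(K,np.array([uv[0],uv[1],1.]))[:2]; u=d.copy()
    for _ in range(30): u=d/(1+k1*(u@u))
    return T[:3,3],T[:3,:3]@np.array([*u,1.])
def onz(c,uv,z):
    o,d=ray(c,uv); return o+d*(z-o[2])/d[2]
def proj(c,p):
    K,k1,T=c; q=T[:3,:3].T@(np.array(p)-T[:3,3]); u=q[:2]/q[2]; u=u*(1+k1*(u@u)); return (K@[*u,1])[:2]
E
python3 - <<'E'
from h import *
for n in('top','side'):
    s,im=snap(n,n+'0.png'); c=cam(n); print(n,c[0].round(1).tolist(),c[1],c[2].round(3).tolist())
print(manip.sense()); print(manip.camera_model('wrist'))
E
```

```text
top [[455.8, 0.0, 320.1], [0.0, 455.8, 195.7], [0.0, 0.0, 1.0]] -0.12672378692270342 [[0.025, -0.986, 0.166, 0.3], [-1.0, -0.024, 0.011, -0.008], [-0.006, -0.166, -0.986, 1.252], [0.0, 0.0, 0.0, 1.0]]
side [[378.3, 0.0, 317.8], [0.0, 378.3, 198.6], [0.0, 0.0, 1.0]] -0.017028228772831323 [[-0.878, -0.253, 0.407, 0.115], [-0.479, 0.458, -0.749, 0.711], [0.003, -0.852, -0.523, 0.524], [0.0, 0.0, 0.0, 1.0]]
{'t': 0.1, 'joints': array([-1.29960114e+00,  4.91510636e-01,  1.55939053e+00,  1.55108742e-05,
        1.09171416e+00, -1.05589615e-01]), 'joint_velocities': array([ 3.52159928e-03, -2.24253976e-03, -2.02416556e-03, -4.20687525e-04,
        4.76576135e-05,  1.75705051e-03]), 'joint_efforts': array([ 3.10703836e-03, -6.19446445e+01, -2.62026089e+01, -6.06464459e-05,
        2.89729498e-03,  1.04869201e-05]), 'ee_pos': array([ 0.22993604, -0.58095781,  0.23877842]), 'orientation': array([-3.08500698e+00, -5.88155298e-01,  1.11284621e-04]), 'contact_force': array([-1.32344929, -0.09531581, -0.73978537]), 'torque': array([ 0.07349322,  0.04761866, -0.04114762]), 'gripper_force': 0.0, 'opening': 0.08515136121879925}
{'mtx': array([[287.79486201,   0.        , 319.17705888],
       [  0.        , 287.79486201, 196.41279429],
       [  0.        ,   0.        ,   1.        ]]), 'k1': -0.030765957338058002, 'T_tool_cam': array([[ 2.14500563e-04, -9.58382783e-01, -2.85486244e-01,
         7.23093496e-02],
       [ 9.99999598e-01, -4.30481626e-05,  8.95864862e-04,
        -1.70688820e-04],
       [-8.70871118e-04, -2.85486321e-01,  9.58382388e-01,
        -1.35434114e-01],
       [ 0.00000000e+00,  0.00000000e+00,  0.00000000e+00,
         1.00000000e+00]])}
```

View pics/top0.png

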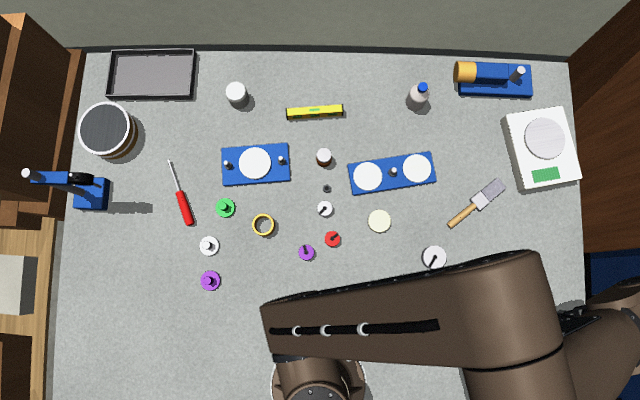

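View pics/side0.png

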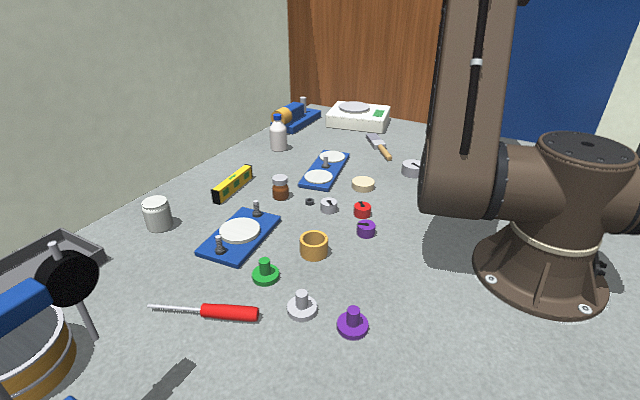

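Top view candidates:
- Cap: silver (209,246). Green (225,207) and purple (210,280) are look-alikes, so not meant.
- Small weight: silver (325,209). Red (332,239) and purple (306,253) are to be left alone.
- Large weight: silver disc (434,257).
- Stone: cream disc (379,221). The white pans at (368,176) and (417,168) and the platen at (255,162) could be confused with it, but they are on blue plates.
- Ring: brass (263,225).
- Jar: (324,156). A dark nut lies at (326,188).

Next I'll take a close crop and measure.

```bash
cat >> h.py <<'E'
def blob(im,seed,kind,win=26):
    x,y=map(int,seed); x0,y0=max(x-win,0),max(y-win,0); p=im[y0:y+win,x0:x+win]
    h=cv2.cvtColor(p,cv2.COLOR_RGB2HSV).astype(int)
    m={'light':(h[...,2]>195)&(h[...,1]<70),'brass':(h[...,1]>90)&(h[...,0]>10)&(h[...,0]<35),'blue':(h[...,1]>120)&(h[...,0]>100)&(h[...,0]<125)}[kind]
    m=cv2.morphologyEx(m.astype(np.uint8),cv2.MORPH_CLOSE,np.ones((3,3)))
    cs,_=cv2.findContours(m,cv2.RETR_EXTERNAL,cv2.CHAIN_APPROX_NONE)
    cnt=max(cs,key=cv2.contourArea); cnt=cv2.convexHull(cnt)+np.array([x0,y0]); return cnt
def disc(c,im,seed,kind,z,win=26):
    cnt=blob(im,seed,kind,win); P=np.array([onz(c,q[0],z)[:2] for q in cnt],np.float32)
    (cx,cy),r=cv2.minEnclosingCircle(P); M=cv2.moments(P.reshape(-1,1,2)); 
    return np.array([M['m10']/M['m00'],M['m01']/M['m00']]),2*np.sqrt(M['m00']/np.pi),2*r
E
python3 - <<'E'
from h import *
im=cv2.imread('pics/top0.png')[...,::-1].copy(); c=cam('top')
for n,s,k,z,w in[('stone',(379,221),'light',.02,20),('ring',(263,225),'brass',.04,20),('cap',(209,246),'light',.012,16),('large',(434,257),'light',.032,20),('small',(325,209),'light',.026,14),('platen',(255,162),'light',.025,22),('panL',(368,176),'light',.02,22),('panR',(417,168),'light',.02,22),('baseplate',(255,163),'blue',.015,45),('standplate',(392,172),'blue',.015,52)]:
    try: print(n,*[np.round(v,4) for v in disc(c,im,s,k,z,w)],im[s[1],s[0]])
    except Exception as e: print(n,e)
    if k=='blue':
        b=cv2.boxPoints(cv2.minAreaRect(np.array([onz(c,q[0],z)[:2] for q in blob(im,s,k,w)],np.float32))); print(b.round(3).tolist(),b.mean(0))
print('table',im[300,120])
cv2.imwrite('pics/c1.png',cv2.resize(im[135:300,185:460],None,fx=2.9,fy=2.9,interpolation=cv2.INTER_CUBIC)[...,::-1])
E
```

```text
stone [ 0.4434 -0.1578] 0.0614 0.0667 [242 243 227]
ring [0.422  0.1556] 0.06 0.0635 [179 181 177]
cap [0.3629 0.3078] 0.052 0.0543 [182 181 184]
large [ 0.3476 -0.3063] 0.0601 0.0633 [34 33 30]
small [ 0.4732 -0.0069] 0.0392 0.0419 [48 45 48]
platen [0.5955 0.1904] 0.0881 0.0908 [242 243 243]
panL [ 0.5664 -0.1237] 0.0784 0.0809 [243 243 244]
panR [ 0.5925 -0.2614] 0.0779 0.0804 [241 242 240]
baseplate [0.5938 0.1896] 0.1614 0.214 [242 244 244]
[[0.5289999842643738, 0.2770000100135803], [0.5490000247955322, 0.09000000357627869], [0.6579999923706055, 0.10199999809265137], [0.6380000114440918, 0.289000004529953]] [0.5937417  0.18945026]
standplate [ 0.5775 -0.1919] 0.1648 0.2511 [85 84 85]
[[0.5109999775886536, -0.08299999684095383], [0.5550000071525574, -0.3179999887943268], [0.6439999938011169, -0.3009999990463257], [0.6000000238418579, -0.06700000166893005]] [ 0.57753795 -0.19207266]
table [180 181 180]
```

View pics/c1.png

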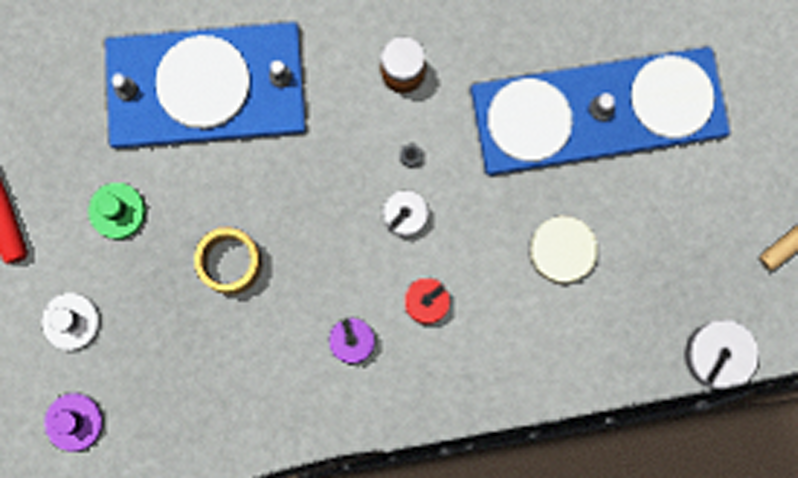

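The crop confirms the choices, and the measured sizes match the specs. I'll add a helper that works out the shifts, then make the first move.

```bash
cat >> h.py <<'E'
def goto(x,y,z,yaw=None):
    s=manip.sense(); T=pose(s); d=T[:3,:3].T@(np.array([x,y,z])-T[:3,3])*1000
    cur=np.degrees(np.arctan2(T[1,0],T[0,0])); tw=0 if yaw is None else -((yaw-cur+180)%360-180)
    print('t',round(s['t'],2),'travel',d.round(1),'twist z',round(tw,1),'now',T[:3,3].round(4),'yaw',round(cur,1),'tilt',np.degrees(np.arccos(-T[2,2])).round(2),'open',round(s['opening'],4),'F',s['contact_force'].round(1))
E
python3 -c "
from h import *
goto(.443,-.158,.2,96)"
```

```text
t 0.1 travel [ 353.7 -314.9   39.1] twist z -74.4 now [ 0.2299 -0.581   0.2388] yaw 21.6 tilt 0.06 open 0.0852 F [-1.3 -0.1 -0.7]
```

```bash
python3 -m inch '[{"fingers":-1,"travel":[353.7,-314.9,39],"twist":[0,0,-74.4]},{"fingers":-1,"travel":[353.7,-314.9,39],"twist":[0,0,-74.4]},{"fingers":-1,"travel":[353.7,-314.9,39],"twist":[0,0,-74.4]},{"fingers":-1,"travel":[353.7,-314.9,39],"twist":[0,0,-74.4]},{"fingers":-1,"travel":[353.7,-314.9,39],"twist":[0,0,-74.4]},{"fingers":-1,"travel":[353.7,-314.9,39],"twist":[0,0,-74.4]},{"fingers":-1,"travel":[353.7,-314.9,39],"twist":[0,0,-74.4]},{"fingers":-1,"travel":[353.7,-314.9,39],"twist":[0,0,-74.4]},{"fingers":-1,"travel":[353.7,-314.9,39],"twist":[0,0,-74.4]},{"fingers":-1,"travel":[353.7,-314.9,39],"twist":[0,0,-74.4]},{"fingers":-1,"travel":[353.7,-314.9,39],"twist":[0,0,-74.4]},{"fingers":-1,"travel":[353.7,-314.9,39],"twist":[0,0,-74.4]}]' 50; python3 -c "
from h import *
s,im=snap('wrist','w1.png'); goto(.443,-.158,.03,96)
c=cam('wrist',s); p=proj(c,[.443,-.158,.02]); print(p)
try: print(disc(c,im,p,'light',.02,80))
except Exception as e: print(e)"
```

```text
t: 1.3
ee_pos: [0.443, -0.1579, 0.2002]
orientation: [-2.101, -2.336, 0.0]
contact_force: [1.0, -1.0, 0.0]
opening: 0.0854
gripper_force: 0.0
t 1.35 travel [  0.6   0.2 170.2] twist z -0.0 now [ 0.4429 -0.1586  0.2002] yaw 96.0 tilt 0.01 open 0.0853 F [-0.5 -0.7  0.2]
[319.48021233 178.08481857]
(array([ 0.44390668, -0.15577855]), np.float64(0.06011570706052658), 0.061359405517578125)
```

View pics/w1.png

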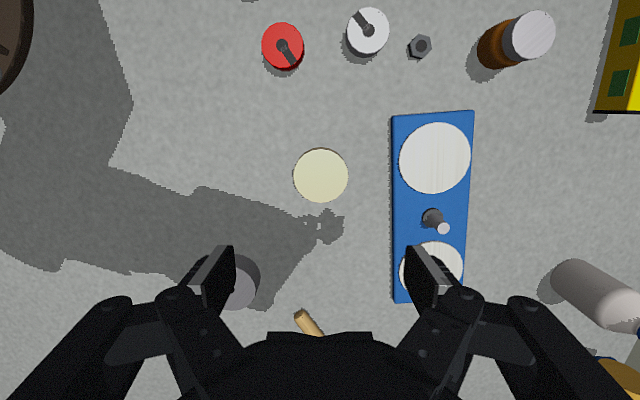

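The wrist view shows the stone at (320,175), within 2 mm of the top-camera estimate, and the finger path is clear. Descending.

```bash
python3 -m inch '[{"fingers":-1,"travel":[1,0.8,160],"twist":[0,0,0]},{"fingers":-1,"travel":[1,0.8,160],"twist":[0,0,0]},{"fingers":-1,"travel":[1,0.8,160],"twist":[0,0,0]},{"fingers":-1,"travel":[1,0.8,160],"twist":[0,0,0]},{"fingers":-1,"travel":[1,0.8,178],"twist":[0,0,0]},{"fingers":-1,"travel":[1,0.8,186],"twist":[0,0,0]},{"fingers":-1,"travel":[1,0.8,186],"twist":[0,0,0]}]'; python3 -m inch '[{"fingers":0.2,"travel":[0,0,0],"twist":[0,0,0]},{"fingers":0.2,"travel":[0,0,0],"twist":[0,0,0]},{"fingers":0.2,"travel":[0,0,0],"twist":[0,0,0]},{"fingers":0.2,"travel":[0,0,0],"twist":[0,0,0]},{"fingers":0.2,"travel":[0,0,0],"twist":[0,0,0]}]' 50; python3 -c "
from h import *
snap('side','s1.png');goto(.4435,-.157,.2)"
```

```text
t: 2.05
ee_pos: [0.4437, -0.1578, 0.0147]
orientation: [-2.103, -2.333, 0.0]
contact_force: [-0.4, 0.4, -0.1]
opening: 0.0855
gripper_force: 0.0
t: 2.55
ee_pos: [0.4442, -0.1575, 0.016]
orientation: [2.101, 2.333, 0.001]
contact_force: [-3.1, -0.9, 12.8]
opening: 0.0598
gripper_force: 50.8
t 2.6 travel [   0.3   -0.3 -184.1] twist z 0 now [ 0.4442 -0.1575  0.016 ] yaw 96.0 tilt 0.15 open 0.0598 F [-2.6 -1.  13.4]
```

```bash
python3 -m inch '[{"fingers":0.2,"travel":[0,0,-50],"twist":[0,0,0]},{"fingers":0.2,"travel":[0,0,-100],"twist":[0,0,0]},{"fingers":0.2,"travel":[0,0,-130],"twist":[0,0,0]},{"fingers":0.2,"travel":[0,0,-130],"twist":[0,0,0]},{"fingers":0.2,"travel":[0,0,-130],"twist":[0,0,0]}]'; python3 -c "
from h import *
goto(.5955,.190,.14,96)"
```

```text
t: 3.1
ee_pos: [0.4437, -0.1571, 0.1451]
orientation: [2.101, 2.333, 0.001]
contact_force: [-0.1, 1.3, -2.4]
opening: 0.0593
gripper_force: 55.3
t 3.1 travel [329.4 187.2   5.1] twist z -0.0 now [ 0.4437 -0.1571  0.1451] yaw 96.0 tilt 0.13 open 0.0593 F [-0.1  1.3 -2.4]
```

```bash
python3 -m inch '[{"fingers":0.2,"travel":[329.4,187.2,0],"twist":[0,0,0]},{"fingers":0.2,"travel":[329.4,187.2,0],"twist":[0,0,0]},{"fingers":0.2,"travel":[329.4,187.2,0],"twist":[0,0,0]},{"fingers":0.2,"travel":[329.4,187.2,0],"twist":[0,0,0]},{"fingers":0.2,"travel":[329.4,187.2,0],"twist":[0,0,0]},{"fingers":0.2,"travel":[329.4,187.2,0],"twist":[0,0,0]},{"fingers":0.2,"travel":[329.4,187.2,0],"twist":[0,0,0]},{"fingers":0.2,"travel":[329.4,187.2,0],"twist":[0,0,0]},{"fingers":0.2,"travel":[329.4,187.2,0],"twist":[0,0,0]},{"fingers":0.2,"travel":[329.4,187.2,0],"twist":[0,0,0]},{"fingers":0.2,"travel":[329.4,187.2,0],"twist":[0,0,0]}]'; python3 -c "
from h import *
s,im=snap('wrist','w2.png'); goto(.5955,.190,.041,96)
c=cam('wrist',s); print(proj(c,[.5955,.19,.025]),proj(c,[.5955-.008,.19+.0746,.055]),proj(c,[.5955+.008,.19-.0746,.055]),proj(c,[.5955,.19,.14-.004]))"
```

```text
t: 4.2
ee_pos: [0.5948, 0.1891, 0.1433]
orientation: [-2.102, -2.333, 0.003]
contact_force: [0.0, 0.1, -1.4]
opening: 0.0594
gripper_force: 55.3
t 4.25 travel [  1.1   0.7 102.6] twist z -0.1 now [0.595  0.1889 0.1437] yaw 95.9 tilt 0.08 open 0.0595 F [-0.8 -0.1 -0.8]
[320.59384476 192.23913903] [320.56198179 106.17378667] [320.78861064 282.2257135 ] [321.12329727 247.55544265]
```

View pics/w2.png

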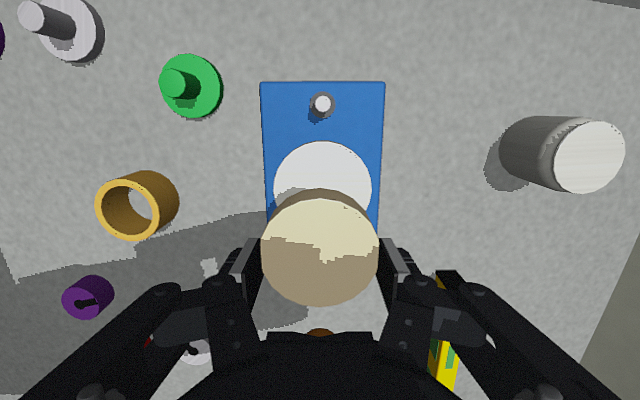

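The stone is held level at about (320,247). The far stud at (323,103) and the platen edges at 274–371 put the base about 1–2 mm farther +x/+y than the top camera said, so I'll aim for (.5967,.191).

```bash
python3 -m inch '[{"fingers":0.2,"travel":[2,2,50],"twist":[0,0,0]},{"fingers":0.2,"travel":[2,2,85],"twist":[0,0,0]},{"fingers":0.2,"travel":[2,2,95],"twist":[0,0,0]},{"fingers":0.2,"travel":[2,2,100],"twist":[0,0,0]},{"fingers":0.2,"travel":[2,2,102],"twist":[0,0,0]},{"fingers":0.2,"travel":[2,2,102],"twist":[0,0,0]}]'; python3 -c "
from h import *
goto(.5967,.191,.041)"
```

```text
t: 4.85
ee_pos: [0.5979, 0.1921, 0.0436]
orientation: [2.102, 2.333, 0.002]
contact_force: [0.1, 0.5, -0.1]
opening: 0.0591
gripper_force: 55.4
t 4.85 travel [-1.  -1.3  2.6] twist z 0 now [0.5979 0.1921 0.0436] yaw 96.0 tilt 0.11 open 0.0591 F [ 0.1  0.5 -0.1]
```

```bash
python3 -m inch '[{"fingers":0.2,"travel":[-1,-1,1.5],"twist":[0,0,0]},{"fingers":0.2,"travel":[-1,-1,3],"twist":[0,0,0]},{"fingers":0.2,"travel":[-1,-1,3],"twist":[0,0,0]}]'; python3 -c "
from h import *
goto(.5967,.191,.041)"
```

```text
t: 5.15
ee_pos: [0.5968, 0.1911, 0.0411]
orientation: [2.101, 2.334, 0.002]
contact_force: [-3.6, -2.1, 11.5]
opening: 0.0592
gripper_force: 56.7
t 5.15 travel [-0.1 -0.1  0.1] twist z 0 now [0.5968 0.1911 0.0411] yaw 96.0 tilt 0.11 open 0.0592 F [-3.6 -2.1 11.5]
```

Contact on the platen. Releasing and retreating.

```bash
python3 -m inch '[{"fingers":-1,"travel":[0,0,-1],"twist":[0,0,0]},{"fingers":-1,"travel":[0,0,-1],"twist":[0,0,0]},{"fingers":-1,"travel":[0,0,-1],"twist":[0,0,0]},{"fingers":-1,"travel":[0,0,-1],"twist":[0,0,0]},{"fingers":-1,"travel":[0,0,-50],"twist":[0,0,0]},{"fingers":-1,"travel":[0,0,-100],"twist":[0,0,0]},{"fingers":-1,"travel":[0,0,-160],"twist":[0,0,0]},{"fingers":-1,"travel":[0,0,-160],"twist":[0,0,0]},{"fingers":-1,"travel":[0,0,-160],"twist":[0,0,0]}]'; python3 -c "
from h import *
s,im=snap('wrist','w3.png'); c=cam('wrist',s)
h=cv2.cvtColor(im,cv2.COLOR_RGB2HSV).astype(int); p=proj(c,[.5967,.191,.045]).astype(int); print(p,im[p[1],p[0]])
st=((h[...,1]>25)&(h[...,1]<90)&(h[...,0]>18)&(h[...,0]<40)&(h[...,2]>150)).astype(np.uint8)
cs,_=cv2.findContours(st,0,1); k=max(cs,key=cv2.contourArea)
P=np.array([onz(c,q[0],.045)[:2] for q in cv2.convexHull(k)],np.float32); print('stone',cv2.minEnclosingCircle(P))
print('ring',disc(c,im,proj(c,[.422,.1556,.04]),'brass',.04,70))
goto(.422,.1556,.2,96)"
```

```text
t: 6.05
ee_pos: [0.5969, 0.1912, 0.2011]
orientation: [2.101, 2.333, 0.005]
contact_force: [0.1, -0.4, -0.3]
opening: 0.0855
gripper_force: 0.0
[318 183] [209 210 179]
stone ((0.5960635542869568, 0.19292819499969482), 0.031150560826063156)
ring (array([0.43150318, 0.16351159]), np.float64(0.06782150730729855), 0.07729337364435196)
t 6.1 travel [ -17.1 -177.    -0.9] twist z -0.0 now [0.5962 0.1911 0.1991] yaw 96.0 tilt 0.03 open 0.0852 F [-0.   0.  -1.1]
```

View pics/w3.png

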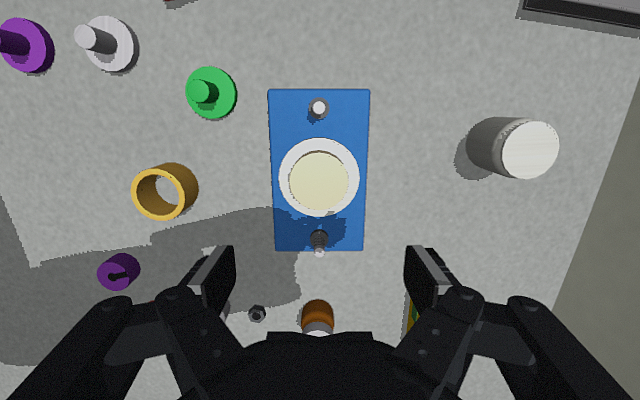

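Stone at (319,182) sits inside the platen ring (rows 138–217, columns 280–359). The ring is at (165,191). Moving above it.

```bash
python3 -m inch '[{"fingers":-1,"travel":[-17,-177,0],"twist":[0,0,0]},{"fingers":-1,"travel":[-17,-177,0],"twist":[0,0,0]},{"fingers":-1,"travel":[-17,-177,0],"twist":[0,0,0]},{"fingers":-1,"travel":[-17,-177,0],"twist":[0,0,0]},{"fingers":-1,"travel":[-17,-177,0],"twist":[0,0,0]},{"fingers":-1,"travel":[-17,-177,0],"twist":[0,0,0]},{"fingers":-1,"travel":[-17,-177,0],"twist":[0,0,0]}]'; python3 -c "
from h import *
im0=cv2.imread('pics/w3.png')[...,::-1].copy()
Tf=np.eye(4);s=manip.sense();s['ee_pos']=np.array([.5962,.1911,.1991]);s['orientation']=R.from_euler('z',96,degrees=True)*R.from_rotvec([np.pi,0,0]);s['orientation']=s['orientation'].as_rotvec()
c=cam('wrist',s); print('platen',cv2.minEnclosingCircle(np.array([onz(c,q[0],.025)[:2] for q in blob(im0,(319,180),'light',60)],np.float32)))
s,im=snap('wrist','w4.png'); c=cam('wrist',s); p=proj(c,[.422,.1556,.04]).astype(int);print(p)
h=cv2.cvtColor(im,cv2.COLOR_RGB2HSV).astype(int)
m=((h[...,1]>90)&(h[...,0]>10)&(h[...,0]<35)&(h[...,2]>170)).astype(np.uint8); m[:p[1]-70]=0;m[p[1]+70:]=0;m[:,:p[0]-70]=0;m[:,p[0]+70:]=0
k=max(cv2.findContours(m,0,1)[0],key=cv2.contourArea)
print('ring',cv2.minEnclosingCircle(np.array([onz(c,q[0],.04)[:2] for q in k],np.float32)))
cc,hh=cv2.findContours(m,2,1)
for q,hi in zip(cc,hh[0]):
  if hi[3]>=0 and cv2.contourArea(q)>200: print('bore',cv2.minEnclosingCircle(np.array([onz(c,z[0],.04)[:2] for z in q],np.float32)))
goto(.422,.1556,.035,96)"
```

```text
t: 6.8
ee_pos: [0.4229, 0.1558, 0.1985]
orientation: [-2.102, -2.334, 0.001]
contact_force: [0.9, -0.4, -0.3]
opening: 0.0858
gripper_force: 0.0
platen ((0.5953072905540466, 0.19202719628810883), 0.04449581354856491)
[318 182]
ring ((0.42438921332359314, 0.15914887189865112), 0.029602307826280594)
bore ((0.4245200753211975, 0.15901361405849457), 0.02439194731414318)
t 6.85 travel [-1.000e-01 -8.000e-01  1.635e+02] twist z -0.0 now [0.4229 0.1558 0.1985] yaw 96.0 tilt 0.05 open 0.0855 F [-0.2 -0.2  0.2]
```

View pics/w4.png

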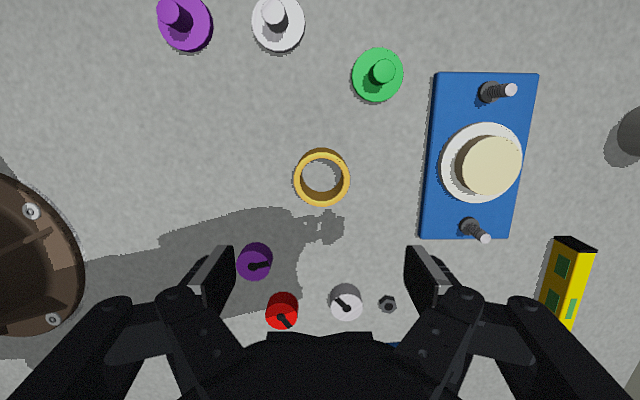

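The ring is at (321,178), about 1.5 mm from the TCP axis. Descending to grasp it.

```bash
python3 -m inch '[{"fingers":-1,"travel":[1.4,1,50],"twist":[0,0,0]},{"fingers":-1,"travel":[1.4,1,100],"twist":[0,0,0]},{"fingers":-1,"travel":[1.4,1,150],"twist":[0,0,0]},{"fingers":-1,"travel":[1.4,1,168],"twist":[0,0,0]},{"fingers":-1,"travel":[1.4,1,168],"twist":[0,0,0]},{"fingers":-1,"travel":[1.4,1,168],"twist":[0,0,0]},{"fingers":0.2,"travel":[1.4,1,168],"twist":[0,0,0]},{"fingers":0.2,"travel":[1.4,1,168],"twist":[0,0,0]},{"fingers":0.2,"travel":[1.4,1,168],"twist":[0,0,0]},{"fingers":0.2,"travel":[1.4,1,168],"twist":[0,0,0]},{"fingers":0.2,"travel":[1.4,1,168],"twist":[0,0,0]}]' 50; python3 -c "
from h import *
goto(.4238,.1573,.16)"; python3 -m inch '[{"fingers":0.2,"travel":[0,0,-50],"twist":[0,0,0]},{"fingers":0.2,"travel":[0,0,-100],"twist":[0,0,0]},{"fingers":0.2,"travel":[0,0,-140],"twist":[0,0,0]},{"fingers":0.2,"travel":[0,0,-140],"twist":[0,0,0]},{"fingers":0.2,"travel":[0,0,-140],"twist":[0,0,0]}]'; python3 -c "
from h import *
goto(.5965,.1911,.17,96)"
```

```text
t: 7.95
ee_pos: [0.4239, 0.1574, 0.0331]
orientation: [2.102, 2.332, 0.005]
contact_force: [-0.9, -1.1, 15.4]
opening: 0.0578
gripper_force: 49.8
t 7.95 travel [  -0.     0.4 -126.9] twist z 0 now [0.4239 0.1574 0.0331] yaw 96.0 tilt 0.21 open 0.0578 F [-0.9 -1.1 15.4]
t: 8.45
ee_pos: [0.4229, 0.1572, 0.1723]
orientation: [2.101, 2.333, 0.003]
contact_force: [-0.6, 0.0, -3.9]
opening: 0.0574
gripper_force: 57.1
t 8.45 travel [ 15.6 176.2   2.8] twist z -0.0 now [0.4229 0.1572 0.1723] yaw 96.0 tilt 0.16 open 0.0574 F [-0.6  0.  -3.9]
```

```bash
python3 -m inch '[{"fingers":0.2,"travel":[15.6,176.5,0],"twist":[0,0,0]},{"fingers":0.2,"travel":[15.6,176.5,0],"twist":[0,0,0]},{"fingers":0.2,"travel":[15.6,176.5,0],"twist":[0,0,0]},{"fingers":0.2,"travel":[15.6,176.5,0],"twist":[0,0,0]},{"fingers":0.2,"travel":[15.6,176.5,0],"twist":[0,0,0]},{"fingers":0.2,"travel":[15.6,176.5,0],"twist":[0,0,0]},{"fingers":0.2,"travel":[15.6,176.5,50],"twist":[0,0,0]},{"fingers":0.2,"travel":[15.6,176.5,80],"twist":[0,0,0]},{"fingers":0.2,"travel":[15.6,176.5,88],"twist":[0,0,0]},{"fingers":0.2,"travel":[15.6,176.5,88],"twist":[0,0,0]},{"fingers":0.2,"travel":[15.6,176.5,88],"twist":[0,0,0]}]'; python3 -c "
from h import *
goto(.5965,.1911,.078,96)"
```

```text
t: 9.55
ee_pos: [0.5972, 0.1913, 0.0846]
orientation: [2.102, 2.334, 0.002]
contact_force: [0.3, -0.0, -2.6]
opening: 0.0576
gripper_force: 57.1
t 9.55 travel [-0.1 -0.8  6.6] twist z -0.0 now [0.5972 0.1913 0.0846] yaw 96.0 tilt 0.09 open 0.0576 F [ 0.3 -0.  -2.6]
```

```bash
python3 -m inch '[{"fingers":0.2,"travel":[0,-0.5,3],"twist":[0,0,0]},{"fingers":0.2,"travel":[0,-0.5,5],"twist":[0,0,0]},{"fingers":0.2,"travel":[0,-0.5,7],"twist":[0,0,0]},{"fingers":0.2,"travel":[0,-0.5,7],"twist":[0,0,0]}]'; python3 -c "
from h import *
goto(.5965,.1911,.078,96)"
```

```text
t: 9.95
ee_pos: [0.5967, 0.1912, 0.0783]
orientation: [2.102, 2.334, 0.002]
contact_force: [-4.0, -1.4, 13.0]
opening: 0.0574
gripper_force: 58.7
t 9.95 travel [-0.  -0.2  0.3] twist z -0.0 now [0.5967 0.1912 0.0783] yaw 96.0 tilt 0.1 open 0.0574 F [-4.  -1.4 13. ]
```

The ring has seated. Releasing and raising.

```bash
python3 -m inch '[{"fingers":-1,"travel":[0,0,-1],"twist":[0,0,0]},{"fingers":-1,"travel":[0,0,-1],"twist":[0,0,0]},{"fingers":-1,"travel":[0,0,-1],"twist":[0,0,0]},{"fingers":-1,"travel":[0,0,-1],"twist":[0,0,0]},{"fingers":-1,"travel":[0,0,-50],"twist":[0,0,0]},{"fingers":-1,"travel":[0,0,-100],"twist":[0,0,0]},{"fingers":-1,"travel":[0,0,-150],"twist":[0,0,0]},{"fingers":-1,"travel":[0,0,-150],"twist":[0,0,0]},{"fingers":-1,"travel":[0,0,-150],"twist":[0,0,0]}]'; python3 -c "
from h import *
s,im=snap('wrist','w5.png'); c=cam('wrist',s); p=proj(c,[.5967,.1912,.085]).astype(int);print(p)
h=cv2.cvtColor(im,cv2.COLOR_RGB2HSV).astype(int)
m=((h[...,1]>90)&(h[...,0]>10)&(h[...,0]<35)&(h[...,2]>170)).astype(np.uint8); m[:p[1]-70]=0;m[p[1]+70:]=0;m[:,:p[0]-70]=0;m[:,p[0]+70:]=0
k=max(cv2.findContours(m,0,1)[0],key=cv2.contourArea)
print('ring',cv2.minEnclosingCircle(np.array([onz(c,q[0],.085)[:2] for q in k],np.float32)))
goto(.363,.308,.2,96)"
```

```text
t: 10.85
ee_pos: [0.5965, 0.1911, 0.2272]
orientation: [2.101, 2.333, 0.003]
contact_force: [0.8, -0.0, 0.0]
opening: 0.0855
gripper_force: 0.0
[319 186]
ring ((0.5961824059486389, 0.1926349401473999), 0.02954690344631672)
t 10.9 travel [ 140.7 -219.6   25.8] twist z -0.0 now [0.5961 0.191  0.2257] yaw 96.0 tilt 0.03 open 0.0854 F [-0.3 -1.1 -1. ]
```

View pics/w5.png

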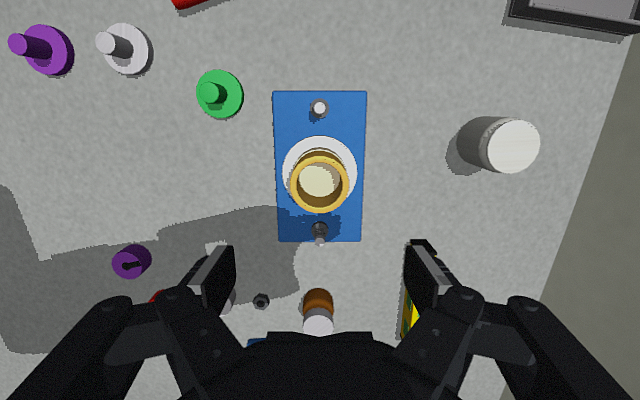

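The ring is at (319,183), centred on the stone. Next is the silver cap at (128,48 in this view).

```bash
python3 -m inch '[{"fingers":0,"travel":[140.7,-219.6,0],"twist":[0,0,0]},{"fingers":0,"travel":[140.7,-219.6,0],"twist":[0,0,0]},{"fingers":0,"travel":[140.7,-219.6,0],"twist":[0,0,0]},{"fingers":0,"travel":[140.7,-219.6,0],"twist":[0,0,0]},{"fingers":0,"travel":[140.7,-219.6,26],"twist":[0,0,0]},{"fingers":0,"travel":[140.7,-219.6,26],"twist":[0,0,0]},{"fingers":0,"travel":[140.7,-219.6,26],"twist":[0,0,0]},{"fingers":0,"travel":[140.7,-219.6,26],"twist":[0,0,0]},{"fingers":0,"travel":[140.7,-219.6,26],"twist":[0,0,0]}]'; python3 -c "
from h import *
s,im=snap('wrist','w6.png'); c=cam('wrist',s); p=proj(c,[.363,.308,.012]).astype(int);print(p)
k=blob(im,p,'light',50); P=np.array([onz(c,q[0],.012)[:2] for q in k],np.float32); print(cv2.minEnclosingCircle(P), P.min(0),P.max(0))
goto(.363,.308,.026,96)"
```

```text
t: 11.8
ee_pos: [0.3646, 0.3078, 0.2001]
orientation: [2.104, 2.333, 0.0]
contact_force: [-1.1, -0.7, -0.6]
opening: 0.0426
gripper_force: 0.0
[318 176]
((0.36480793356895447, 0.3091607093811035), 0.026388414204120636) [0.33870855 0.28284293] [0.3906402  0.33525127]
t 11.85 travel [  0.4  -1.5 174.2] twist z -0.1 now [0.3645 0.3077 0.2002] yaw 95.9 tilt 0.02 open 0.0426 F [ 0.8 -0.3 -0.1]
```

View pics/w6.png

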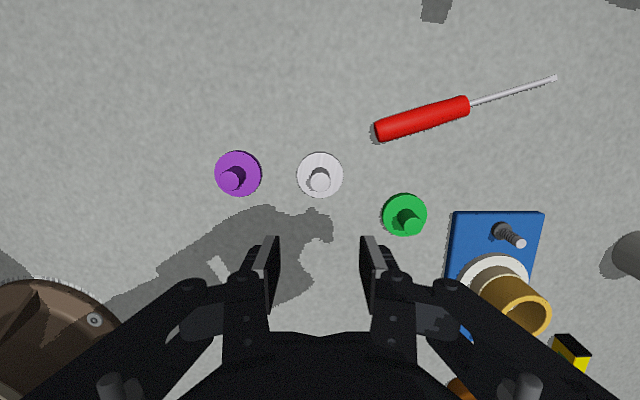

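The silver cap is at (320,175), clear of the purple and green ones, and aligned within 1 mm. Descending onto the knob.

```bash
python3 -m inch '[{"fingers":0,"travel":[0.8,0,50],"twist":[0,0,0]},{"fingers":0,"travel":[0.8,0,100],"twist":[0,0,0]},{"fingers":0,"travel":[0.8,0,150],"twist":[0,0,0]},{"fingers":0,"travel":[0.8,0,171],"twist":[0,0,0]},{"fingers":0,"travel":[0.8,0,174],"twist":[0,0,0]},{"fingers":0,"travel":[0.8,0,174],"twist":[0,0,0]},{"fingers":0.9,"travel":[0.8,0,174],"twist":[0,0,0]},{"fingers":0.9,"travel":[0.8,0,174],"twist":[0,0,0]},{"fingers":0.9,"travel":[0.8,0,174],"twist":[0,0,0]},{"fingers":0.9,"travel":[0.8,0,174],"twist":[0,0,0]},{"fingers":0.9,"travel":[0.8,0,174],"twist":[0,0,0]}]' 50; python3 -c "
from h import *
goto(.3645,.3085,.16)"; python3 -m inch '[{"fingers":0.9,"travel":[0,0,-50],"twist":[0,0,0]},{"fingers":0.9,"travel":[0,0,-100],"twist":[0,0,0]},{"fingers":0.9,"travel":[0,0,-150],"twist":[0,0,0]},{"fingers":0.9,"travel":[0,0,-150],"twist":[0,0,0]},{"fingers":0.9,"travel":[0,0,-150],"twist":[0,0,0]}]'; python3 -c "
from h import *
goto(.5965,.1911,.18,96)"
```

```text
t: 12.95
ee_pos: [0.3641, 0.3093, 0.0279]
orientation: [2.102, 2.334, 0.005]
contact_force: [1.9, -2.3, 8.9]
opening: 0.0204
gripper_force: 49.1
t 12.95 travel [  -0.6    0.7 -132.1] twist z 0 now [0.3641 0.3093 0.0279] yaw 96.0 tilt 0.19 open 0.0204 F [ 1.9 -2.3  8.9]
t: 13.45
ee_pos: [0.3632, 0.3089, 0.1776]
orientation: [2.102, 2.334, 0.005]
contact_force: [-0.2, 0.3, -3.9]
opening: 0.0201
gripper_force: 50.4
t 13.45 travel [-141.6  219.7   -2. ] twist z -0.0 now [0.3632 0.3089 0.1776] yaw 96.0 tilt 0.19 open 0.0201 F [-0.2  0.3 -3.9]
```

```bash
python3 -m inch '[{"fingers":0.9,"travel":[-141.6,219.7,0],"twist":[0,0,0]},{"fingers":0.9,"travel":[-141.6,219.7,0],"twist":[0,0,0]},{"fingers":0.9,"travel":[-141.6,219.7,0],"twist":[0,0,0]},{"fingers":0.9,"travel":[-141.6,219.7,0],"twist":[0,0,0]},{"fingers":0.9,"travel":[-141.6,219.7,0],"twist":[0,0,0]},{"fingers":0.9,"travel":[-141.6,219.7,0],"twist":[0,0,0]},{"fingers":0.9,"travel":[-141.6,219.7,0],"twist":[0,0,0]},{"fingers":0.9,"travel":[-141.6,219.7,0],"twist":[0,0,0]},{"fingers":0.9,"travel":[-141.6,219.7,40],"twist":[0,0,0]},{"fingers":0.9,"travel":[-141.6,219.7,55],"twist":[0,0,0]},{"fingers":0.9,"travel":[-141.6,219.7,55],"twist":[0,0,0]},{"fingers":0.9,"travel":[-141.6,219.7,55],"twist":[0,0,0]}]'; python3 -c "
from h import *
snap('wrist','w7.png')
goto(.5965,.1911,.113,96)"
```

```text
t: 14.65
ee_pos: [0.5959, 0.1918, 0.1217]
orientation: [-2.101, -2.336, 0.0]
contact_force: [0.2, 0.3, -3.2]
opening: 0.0207
gripper_force: 50.4
t 14.7 travel [-0.7  0.1  9.3] twist z 0.0 now [0.5964 0.1917 0.1223] yaw 96.0 tilt 0.06 open 0.0202 F [-0.6  0.8 -3. ]
```

View pics/w7.png

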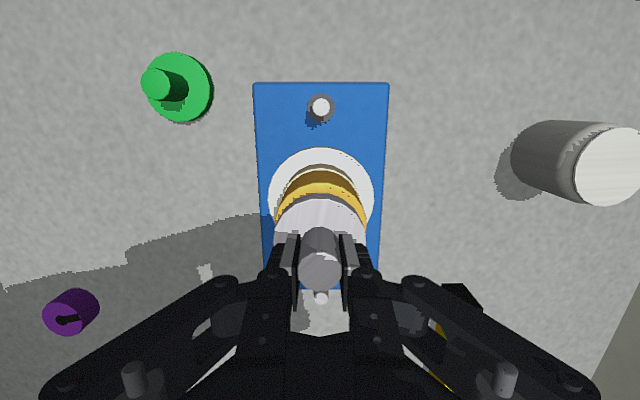

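The cap is held upright with knob and flange at column 320, above the ring (column 320). Lowering.

```bash
python3 -m inch '[{"fingers":0.9,"travel":[-0.7,0,4],"twist":[0,0,0]},{"fingers":0.9,"travel":[-0.7,0,7],"twist":[0,0,0]},{"fingers":0.9,"travel":[-0.7,0,9.5],"twist":[0,0,0]},{"fingers":0.9,"travel":[-0.7,0,9.5],"twist":[0,0,0]}]'; python3 -c "
from h import *
goto(.5965,.1911,.113,96)"
```

```text
t: 15.1
ee_pos: [0.5967, 0.1903, 0.1129]
orientation: [2.102, 2.334, 0.001]
contact_force: [-3.5, -0.6, 7.5]
opening: 0.0204
gripper_force: 51.6
t 15.1 travel [ 0.8 -0.2 -0.1] twist z -0.0 now [0.5967 0.1903 0.1129] yaw 96.0 tilt 0.06 open 0.0204 F [-3.5 -0.6  7.5]
```

```bash
python3 -m inch '[{"fingers":0,"travel":[0,0,-1],"twist":[0,0,0]},{"fingers":0,"travel":[0,0,-1],"twist":[0,0,0]},{"fingers":0,"travel":[0,0,-1],"twist":[0,0,0]},{"fingers":0,"travel":[0,0,-1],"twist":[0,0,0]},{"fingers":0,"travel":[0,0,-40],"twist":[0,0,0]},{"fingers":-1,"travel":[0,0,-90],"twist":[0,0,0]},{"fingers":-1,"travel":[0,0,-130],"twist":[0,0,0]},{"fingers":-1,"travel":[0,0,-130],"twist":[0,0,0]},{"fingers":-1,"travel":[0,0,-130],"twist":[0,0,0]}]'; python3 -c "
from h import *
s,im=snap('wrist','w8.png')
goto(.348,-.306,.2,96)"
```

```text
t: 16.0
ee_pos: [0.5966, 0.1903, 0.2423]
orientation: [2.102, 2.334, 0.002]
contact_force: [-0.7, -0.3, -0.7]
opening: 0.0858
gripper_force: 0.0
t 16.05 travel [-467.6 -298.6   41.4] twist z -0.0 now [0.5962 0.1902 0.2411] yaw 96.0 tilt 0.05 open 0.0855 F [ 0.8 -0.   0.2]
```

View pics/w8.png

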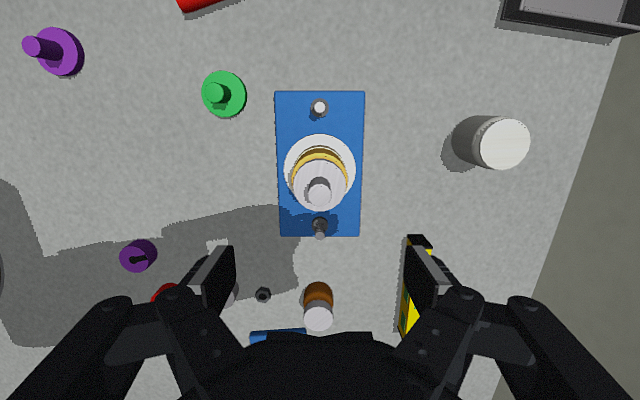

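The cap stands knob up at (320,185) on the ring. On to the large weight.

```bash
python3 -m inch '[{"fingers":-1,"travel":[-467.6,-298.6,0],"twist":[0,0,-4.7]},{"fingers":-1,"travel":[-467.6,-298.6,0],"twist":[0,0,-4.7]},{"fingers":-1,"travel":[-467.6,-298.6,0],"twist":[0,0,-4.7]},{"fingers":-1,"travel":[-467.6,-298.6,0],"twist":[0,0,-4.7]},{"fingers":-1,"travel":[-467.6,-298.6,0],"twist":[0,0,-4.7]},{"fingers":-1,"travel":[-467.6,-298.6,0],"twist":[0,0,-4.7]},{"fingers":-1,"travel":[-467.6,-298.6,0],"twist":[0,0,-4.7]},{"fingers":-1,"travel":[-467.6,-298.6,41],"twist":[0,0,-4.7]},{"fingers":-1,"travel":[-467.6,-298.6,41],"twist":[0,0,-4.7]},{"fingers":-1,"travel":[-467.6,-298.6,41],"twist":[0,0,-4.7]},{"fingers":-1,"travel":[-467.6,-298.6,41],"twist":[0,0,-4.7]},{"fingers":-1,"travel":[-467.6,-298.6,41],"twist":[0,0,-4.7]}]';  python3 -m inch '[{"fingers":-1,"travel":[0,0,0],"twist":[0,0,0]},{"fingers":-1,"travel":[0,0,0],"twist":[0,0,0]}]'; python3 -c "
from h import *
s,im=snap('wrist','w9.png'); c=cam('wrist',s); p=proj(c,[.348,-.306,.032]).astype(int);print(p)
h=cv2.cvtColor(im,cv2.COLOR_RGB2HSV); print(h[p[1]-40:p[1]+41:8,p[0]].tolist(), h[p[1],p[0]-48:p[0]+49:8].tolist())
for z in(.032,):
  k=blob(im,p,'light',50); P=np.array([onz(c,q[0],z)[:2] for q in k],np.float32); print(cv2.minEnclosingCircle(P), P.min(0),P.max(0))
goto(.348,-.306,.026,100.7)"
```

```text
t: 17.25
ee_pos: [0.346, -0.3088, 0.1986]
orientation: [-2.008, -2.412, -0.0]
contact_force: [0.9, -0.5, 0.2]
opening: 0.0847
gripper_force: 0.0
t: 17.45
ee_pos: [0.3485, -0.305, 0.2002]
orientation: [-2.004, -2.417, -0.001]
contact_force: [-0.5, 0.1, -0.1]
opening: 0.0856
gripper_force: 0.0
[318 181]
[[60, 3, 157], [120, 11, 94], [128, 5, 205], [130, 4, 202], [140, 7, 210], [113, 23, 45], [120, 5, 200], [132, 6, 198], [120, 3, 197], [30, 5, 105], [60, 7, 106]] [[75, 3, 159], [50, 5, 159], [70, 5, 163], [132, 6, 198], [130, 4, 198], [120, 4, 201], [113, 23, 45], [130, 4, 206], [128, 5, 201], [128, 5, 199], [75, 3, 158], [75, 3, 161], [60, 2, 158]]
((0.34803834557533264, -0.3043705224990845), 0.03122287057340145) [ 0.3172158  -0.33539504] [ 0.37846798 -0.27334425]
t 17.5 travel [ -1.3  -1.  174.6] twist z 0.0 now [ 0.3488 -0.3047  0.2006] yaw 100.7 tilt 0.05 open 0.0854 F [0.4 0.1 0.8]
```

View pics/w9.png

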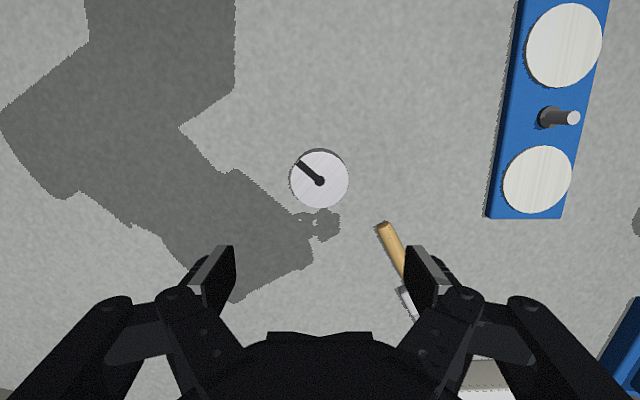

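Large weight at (319,180) is aligned with the TCP. The brush handle tip at (385,225) is clear of the finger path. Grasping with 70 N.

```bash
python3 -m inch '[{"fingers":-1,"travel":[-0.7,-0.7,50],"twist":[0,0,0]},{"fingers":-1,"travel":[-0.7,-0.7,100],"twist":[0,0,0]},{"fingers":-1,"travel":[-0.7,-0.7,150],"twist":[0,0,0]},{"fingers":-1,"travel":[-0.7,-0.7,172],"twist":[0,0,0]},{"fingers":-1,"travel":[-0.7,-0.7,176],"twist":[0,0,0]},{"fingers":-1,"travel":[-0.7,-0.7,176],"twist":[0,0,0]},{"fingers":0.2,"travel":[-0.7,-0.7,176],"twist":[0,0,0]},{"fingers":0.2,"travel":[-0.7,-0.7,176],"twist":[0,0,0]},{"fingers":0.2,"travel":[-0.7,-0.7,176],"twist":[0,0,0]},{"fingers":0.2,"travel":[-0.7,-0.7,176],"twist":[0,0,0]},{"fingers":0.2,"travel":[-0.7,-0.7,176],"twist":[0,0,0]}]' 70; python3 -c "
from h import *
goto(.348,-.306,.16)"; python3 -m inch '[{"fingers":0.2,"travel":[0,0,-40],"twist":[0,0,0]},{"fingers":0.2,"travel":[0,0,-80],"twist":[0,0,0]},{"fingers":0.2,"travel":[0,0,-120],"twist":[0,0,0]},{"fingers":0.2,"travel":[0,0,-120],"twist":[0,0,0]},{"fingers":0.2,"travel":[0,0,-120],"twist":[0,0,0]}]'; python3 -c "
from h import *
goto(.567,-.1235,.145,100.7)"
```

```text
t: 18.6
ee_pos: [0.3486, -0.307, 0.0269]
orientation: [2.002, 2.416, -0.001]
contact_force: [1.0, 4.7, 14.0]
opening: 0.0608
gripper_force: 72.0
t 18.6 travel [ 7.000e-01 -1.000e-01 -1.331e+02] twist z 0 now [ 0.3486 -0.307   0.0269] yaw 100.7 tilt 0.21 open 0.0608 F [ 1.   4.7 14. ]
t: 19.1
ee_pos: [0.3478, -0.3066, 0.1457]
orientation: [2.003, 2.417, -0.001]
contact_force: [-1.2, -0.6, -7.4]
opening: 0.0603
gripper_force: 84.1
t 19.1 travel [139.2 249.4   0.7] twist z -0.0 now [ 0.3478 -0.3066  0.1457] yaw 100.7 tilt 0.14 open 0.0603 F [-1.2 -0.6 -7.4]
```

```bash
python3 -m inch '[{"fingers":0.2,"travel":[139.5,249.4,0],"twist":[0,0,0]},{"fingers":0.2,"travel":[139.5,249.4,0],"twist":[0,0,0]},{"fingers":0.2,"travel":[139.5,249.4,0],"twist":[0,0,0]},{"fingers":0.2,"travel":[139.5,249.4,0],"twist":[0,0,0]},{"fingers":0.2,"travel":[139.5,249.4,0],"twist":[0,0,0]},{"fingers":0.2,"travel":[139.5,249.4,0],"twist":[0,0,0]},{"fingers":0.2,"travel":[139.5,249.4,0],"twist":[0,0,0]},{"fingers":0.2,"travel":[139.5,249.4,0],"twist":[0,0,0]},{"fingers":0.2,"travel":[139.5,249.4,0],"twist":[0,0,0]},{"fingers":0.2,"travel":[139.5,249.4,0],"twist":[0,0,0]}]'; python3 -c "
from h import *
s,im=snap('wrist','w10.png'); c=cam('wrist',s)
print(proj(c,[.5664,-.1237,.02])); goto(.567,-.123,.047,100.7)"
```

```text
t: 20.1
ee_pos: [0.5662, -0.1241, 0.1442]
orientation: [-2.006, -2.417, 0.001]
contact_force: [0.4, -0.3, -6.2]
opening: 0.0604
gripper_force: 83.9
[319.93353642 191.20286173]
t 20.15 travel [ 1.   0.9 97.5] twist z -0.1 now [ 0.5664 -0.1241  0.1445] yaw 100.6 tilt 0.04 open 0.0606 F [-0.1  0.8 -5.8]
```

View pics/w10.png

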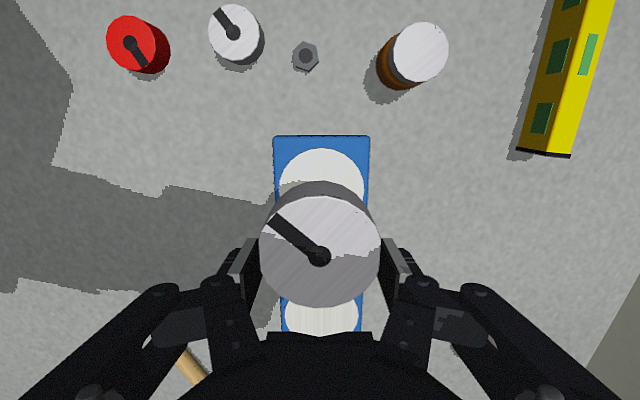

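The weight is held at (320,252) above the left pan (columns 279–363), centred within 1–2 mm. Lowering.

```bash
python3 -m inch '[{"fingers":0.2,"travel":[1,0.9,45],"twist":[0,0,0]},{"fingers":0.2,"travel":[1,0.9,80],"twist":[0,0,0]},{"fingers":0.2,"travel":[1,0.9,90],"twist":[0,0,0]},{"fingers":0.2,"travel":[1,0.9,94],"twist":[0,0,0]},{"fingers":0.2,"travel":[1,0.9,97],"twist":[0,0,0]},{"fingers":0.2,"travel":[1,0.9,97],"twist":[0,0,0]}]'; python3 -c "
from h import *
goto(.567,-.123,.047,100.7)"
```

```text
t: 20.75
ee_pos: [0.5683, -0.1226, 0.0489]
orientation: [2.004, 2.417, 0.001]
contact_force: [0.5, 0.1, -6.0]
opening: 0.0605
gripper_force: 83.6
t 20.75 travel [-0.2 -1.3  1.9] twist z -0.0 now [ 0.5683 -0.1226  0.0489] yaw 100.7 tilt 0.11 open 0.0605 F [ 0.5  0.1 -6. ]
```

```bash
python3 -m inch '[{"fingers":0.2,"travel":[0,-1,1.5],"twist":[0,0,0]},{"fingers":0.2,"travel":[0,-1,2.5],"twist":[0,0,0]},{"fingers":0.2,"travel":[0,-1,2.5],"twist":[0,0,0]}]'; python3 -c "
from h import *
goto(.567,-.123,.047,100.7)"; python3 -m inch '[{"fingers":-1,"travel":[0,0,0],"twist":[0,0,0]},{"fingers":-1,"travel":[0,0,0],"twist":[0,0,0]},{"fingers":-1,"travel":[0,0,0],"twist":[0,0,0]},{"fingers":-1,"travel":[0,0,0],"twist":[0,0,0]},{"fingers":-1,"travel":[0,0,-50],"twist":[0,0,0]},{"fingers":-1,"travel":[0,0,-100],"twist":[0,0,0]},{"fingers":-1,"travel":[0,0,-155],"twist":[0,0,0]},{"fingers":-1,"travel":[0,0,-155],"twist":[0,0,0]},{"fingers":-1,"travel":[0,0,-155],"twist":[0,0,0]}]'; python3 -c "
from h import *
s,im=snap('wrist','w11.png'); c=cam('wrist',s); p=proj(c,[.567,-.123,.052]); print(p,disc(c,im,p,'light',.052,50)); goto(.4735,-.0065,.2,45)"
```

```text
t: 21.05
ee_pos: [0.5673, -0.1226, 0.0472]
orientation: [2.003, 2.417, 0.001]
contact_force: [-2.1, -0.1, 9.1]
opening: 0.0607
gripper_force: 85.7
t 21.05 travel [-0.3 -0.3  0.2] twist z -0.0 now [ 0.5673 -0.1226  0.0472] yaw 100.7 tilt 0.14 open 0.0607 F [-2.1 -0.1  9.1]
t: 21.95
ee_pos: [0.5671, -0.1225, 0.2016]
orientation: [2.003, 2.417, 0.002]
contact_force: [0.2, 0.2, -0.2]
opening: 0.0854
gripper_force: 0.0
[318.91770157 185.00730904] (array([ 0.56615941, -0.11526568]), np.float64(0.07012027225591877), 0.07153904438018799)
t 22.0 travel [131.  -69.9  -0. ] twist z 55.7 now [ 0.5665 -0.1223  0.2   ] yaw 100.7 tilt 0.01 open 0.0854 F [-0.1 -0.4 -0.9]
```

View pics/w11.png

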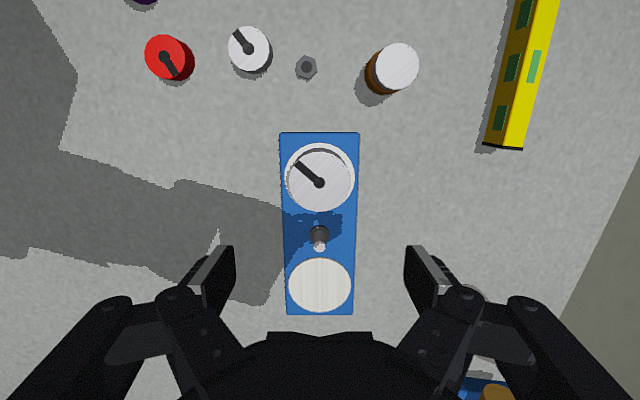

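The large weight is at (319,182), well inside its pan (286–353). The small silver weight is at (249,49), with a nut at (306,67) and the red look-alike at (168,57). I'll grasp it with the tool yawed to 30° and the jaws part open to avoid both.

```bash
python3 -m inch '[{"fingers":-0.4,"travel":[131,-70,0],"twist":[0,0,70.7]},{"fingers":-0.4,"travel":[131,-70,0],"twist":[0,0,70.7]},{"fingers":-0.4,"travel":[131,-70,0],"twist":[0,0,70.7]},{"fingers":-0.4,"travel":[131,-70,0],"twist":[0,0,70.7]},{"fingers":-0.4,"travel":[131,-70,0],"twist":[0,0,70.7]},{"fingers":-0.4,"travel":[131,-70,0],"twist":[0,0,70.7]},{"fingers":-0.4,"travel":[131,-70,0],"twist":[0,0,70.7]},{"fingers":-0.4,"travel":[131,-70,0],"twist":[0,0,70.7]},{"fingers":-0.4,"travel":[131,-70,0],"twist":[0,0,70.7]},{"fingers":-0.4,"travel":[131,-70,0],"twist":[0,0,70.7]},{"fingers":-0.4,"travel":[131,-70,0],"twist":[0,0,70.7]}]'; python3 -c "
from h import *
s,im=snap('wrist','w12.png'); c=cam('wrist',s); p=proj(c,[.4735,-.0065,.026]); k=blob(im,p,'light',34); P=np.array([onz(c,q[0],.026)[:2] for q in k],np.float32); print(p,cv2.minEnclosingCircle(P)); goto(.4735,-.0065,.022,30)"
```

```text
t: 23.1
ee_pos: [0.4733, -0.0066, 0.1991]
orientation: [-3.033, -0.815, 0.003]
contact_force: [0.9, -0.2, -0.3]
opening: 0.06
gripper_force: 0.0
[319.35393413 178.79846248] ((0.4738640785217285, -0.00556773180142045), 0.020252764225006104)
t 23.15 travel [4.000e-01 1.000e-01 1.774e+02] twist z 0.1 now [ 0.4734 -0.0066  0.1994] yaw 30.1 tilt 0.1 open 0.0595 F [-0.5  0.9  0.4]
```

View pics/w12.png

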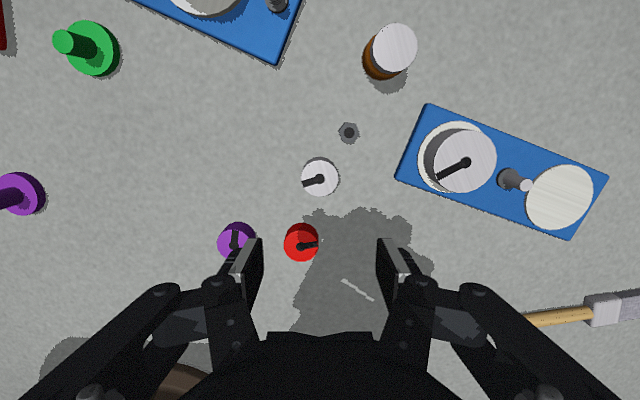

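The small weight is at (320,177) on the jaw axis. The red one (301,242) and the nut (349,132) are off the closing line. Grasping.

```bash
python3 -m inch '[{"fingers":-0.4,"travel":[0.4,0,50],"twist":[0,0,0]},{"fingers":-0.4,"travel":[0.4,0,100],"twist":[0,0,0]},{"fingers":-0.4,"travel":[0.4,0,150],"twist":[0,0,0]},{"fingers":-0.4,"travel":[0.4,0,174],"twist":[0,0,0]},{"fingers":-0.4,"travel":[0.4,0,178],"twist":[0,0,0]},{"fingers":-0.4,"travel":[0.4,0,178],"twist":[0,0,0]},{"fingers":0.5,"travel":[0.4,0,178],"twist":[0,0,0]},{"fingers":0.5,"travel":[0.4,0,178],"twist":[0,0,0]},{"fingers":0.5,"travel":[0.4,0,178],"twist":[0,0,0]},{"fingers":0.5,"travel":[0.4,0,178],"twist":[0,0,0]},{"fingers":0.5,"travel":[0.4,0,178],"twist":[0,0,0]}]' 50; python3 -c "
from h import *
goto(.4735,-.0065,.16)"; python3 -m inch '[{"fingers":0.5,"travel":[0,0,-50],"twist":[0,0,0]},{"fingers":0.5,"travel":[0,0,-100],"twist":[0,0,0]},{"fingers":0.5,"travel":[0,0,-150],"twist":[0,0,0]},{"fingers":0.5,"travel":[0,0,-150],"twist":[0,0,0]},{"fingers":0.5,"travel":[0,0,-150],"twist":[0,0,0]}]'; python3 -c "
from h import *
goto(.593,-.261,.17,100.7)"
```

```text
t: 24.25
ee_pos: [0.4747, -0.0066, 0.024]
orientation: [3.033, 0.813, 0.004]
contact_force: [-1.9, -1.8, 7.7]
opening: 0.0397
gripper_force: 49.9
t 24.25 travel [  -0.7   -0.4 -136. ] twist z 0 now [ 0.4747 -0.0066  0.024 ] yaw 30.0 tilt 0.17 open 0.0397 F [-1.9 -1.8  7.7]
t: 24.75
ee_pos: [0.4741, -0.0064, 0.1738]
orientation: [3.033, 0.813, 0.005]
contact_force: [-0.4, 0.2, -3.9]
opening: 0.0395
gripper_force: 52.5
t 24.75 travel [-24.3 279.9   4.4] twist z -70.7 now [ 0.4741 -0.0064  0.1738] yaw 30.0 tilt 0.21 open 0.0395 F [-0.4  0.2 -3.9]
```

```bash
python3 -m inch '[{"fingers":0.5,"travel":[-24.3,280,0],"twist":[0,0,-70.7]},{"fingers":0.5,"travel":[-24.3,280,0],"twist":[0,0,-70.7]},{"fingers":0.5,"travel":[-24.3,280,0],"twist":[0,0,-70.7]},{"fingers":0.5,"travel":[-24.3,280,0],"twist":[0,0,-70.7]},{"fingers":0.5,"travel":[-24.3,280,0],"twist":[0,0,-70.7]},{"fingers":0.5,"travel":[-24.3,280,0],"twist":[0,0,-70.7]},{"fingers":0.5,"travel":[-24.3,280,0],"twist":[0,0,-70.7]},{"fingers":0.5,"travel":[-24.3,280,0],"twist":[0,0,-70.7]},{"fingers":0.5,"travel":[-24.3,280,0],"twist":[0,0,-70.7]},{"fingers":0.5,"travel":[-24.3,280,0],"twist":[0,0,-70.7]},{"fingers":0.5,"travel":[-24.3,280,60],"twist":[0,0,-70.7]},{"fingers":0.5,"travel":[-24.3,280,60],"twist":[0,0,-70.7]}]'; python3 -m inch '[{"fingers":0.5,"travel":[0,0,0],"twist":[0,0,0]},{"fingers":0.5,"travel":[0,0,0],"twist":[0,0,0]}]'; python3 -c "
from h import *
s,im=snap('wrist','w13.png'); c=cam('wrist',s)
print(proj(c,[.593,-.261,.02])); goto(.593,-.261,.044,100.7)"
```

```text
t: 25.95
ee_pos: [0.5906, -0.2598, 0.1072]
orientation: [-2.002, -2.411, 0.002]
contact_force: [-0.3, 0.4, -4.0]
opening: 0.0393
gripper_force: 52.3
t: 26.15
ee_pos: [0.5933, -0.2613, 0.1131]
orientation: [2.005, 2.418, -0.0]
contact_force: [-0.1, -0.2, -2.6]
opening: 0.0395
gripper_force: 52.3
[319.20469454 201.13524877]
t 26.2 travel [ 0.6 -0.5 69.7] twist z -0.0 now [ 0.5935 -0.2614  0.1137] yaw 100.7 tilt 0.1 open 0.0396 F [ 0.3 -0.1 -3. ]
```

View pics/w13.png

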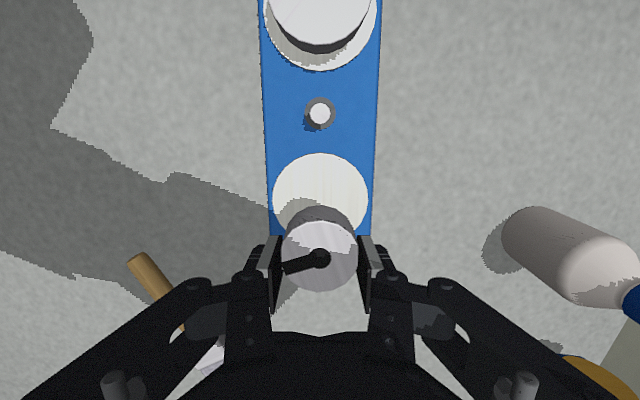

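The small weight is at (320,256), centred over the right pan (columns 272–368, centre 320). The post is at (320,113). Lowering.

```bash
python3 -m inch '[{"fingers":0.5,"travel":[0.5,-0.5,40],"twist":[0,0,0]},{"fingers":0.5,"travel":[0.5,-0.5,60],"twist":[0,0,0]},{"fingers":0.5,"travel":[0.5,-0.5,66],"twist":[0,0,0]},{"fingers":0.5,"travel":[0.5,-0.5,69],"twist":[0,0,0]},{"fingers":0.5,"travel":[0.5,-0.5,71],"twist":[0,0,0]},{"fingers":0.5,"travel":[0.5,-0.5,71],"twist":[0,0,0]}]'; python3 -c "
from h import *
goto(.593,-.261,.044,100.7)"
```

```text
t: 26.8
ee_pos: [0.593, -0.2611, 0.0441]
orientation: [2.003, 2.417, 0.0]
contact_force: [-4.2, 1.3, 6.6]
opening: 0.0389
gripper_force: 53.4
t 26.8 travel [0.1 0.  0.1] twist z -0.0 now [ 0.593  -0.2611  0.0441] yaw 100.7 tilt 0.15 open 0.0389 F [-4.2  1.3  6.6]
```

```bash
python3 -m inch '[{"fingers":-0.4,"travel":[0,0,0],"twist":[0,0,0]},{"fingers":-0.4,"travel":[0,0,0],"twist":[0,0,0]},{"fingers":-0.4,"travel":[0,0,0],"twist":[0,0,0]},{"fingers":-0.4,"travel":[0,0,0],"twist":[0,0,0]},{"fingers":-0.4,"travel":[0,0,-50],"twist":[0,0,0]},{"fingers":-0.4,"travel":[0,0,-100],"twist":[0,0,0]},{"fingers":-0.4,"travel":[0,0,-170],"twist":[0,0,0]},{"fingers":-0.4,"travel":[0,0,-220],"twist":[0,0,0]},{"fingers":-0.4,"travel":[0,0,-220],"twist":[0,0,0]},{"fingers":-0.4,"travel":[0,0,-220],"twist":[0,0,0]}]'; python3 -c "
from h import *
s,im=snap('side','s2.png'); goto(.593,-.261,.2)
cv2.imwrite('pics/s2c.png',cv2.resize(im[100:300,150:450],None,fx=2.6,fy=2.6,interpolation=cv2.INTER_CUBIC)[...,::-1])"
```

```text
t: 27.8
ee_pos: [0.5932, -0.2611, 0.2651]
orientation: [2.001, 2.414, 0.002]
contact_force: [0.7, 0.3, 0.4]
opening: 0.0598
gripper_force: 0.0
t 27.85 travel [-0.2  0.3 62.5] twist z 0 now [ 0.5925 -0.2608  0.2625] yaw 100.7 tilt 0.15 open 0.0595 F [-0.2 -0.1  0. ]
```

View pics/s2c.png

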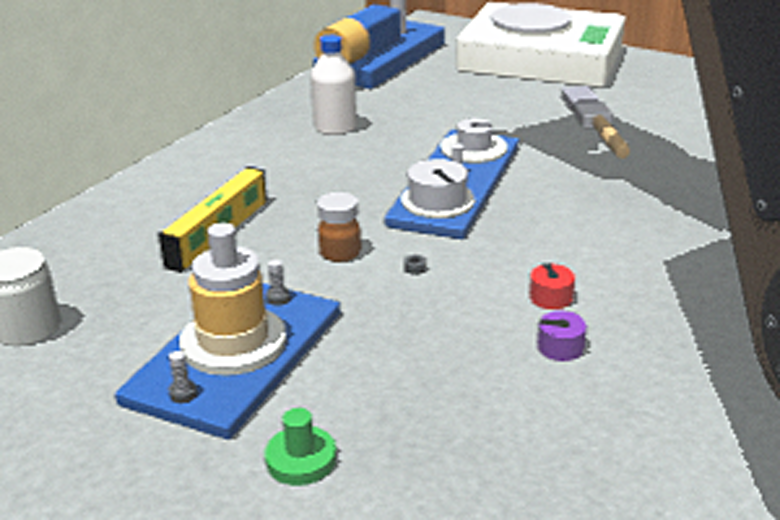

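The side crop shows the stone, ring and cap stack upright on the platen at (228,290). Both weights are centred on their pans at (437,185) and (474,137), and the jar and level have not moved. Handing in.

```bash
python3 -c "
from workcell import manip
print(manip.finish_job())"
```

```text
the job is handed in; nothing more can be done
None
```

I built the test cell, set the large weight on the left pan and the small one on the right, and handed the job in at about 28 s. The last pictures show everything centred and upright, with the jar and level unmoved; the hand-in did not return a verdict.

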